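Free the stuck steak knife

ROBOT

A 6-joint arm with a two-finger parallel gripper is mounted at the origin on a cart in front of the work surface, level with it; the furniture and walls round the work are solid. World frame = base frame: x ahead of the robot, y to its left, z up, the work surface at z = 0. Lengths are in mm, angles in rad, forces in N, time in s.
With the tool pointing down it reaches from about 325 to 900 mm from the base axis. Payload 3.5 kg.
Tool frame: the origin (TCP) lies midway between the tips of the shut fingers; the grasp point (between the pads) lies 19 mm behind it; z points along the fingers, y is the line along which they close (so a half turn about z gives the same grasp; the last joint's range is limited). The gripper opens to 85 mm and grips with 20 to 120 N. Pads are 22 mm wide; open, the fingers measure 114 mm over their backs; the gripper's body (76 mm by 85 mm) begins 54 mm behind the grasp point. The pads swing forward as they close: fully open they stand 13 mm farther back than shut.
Start: joints at [-1.39, 0.276, -0.026, 1.268, 0, 1.467], TCP at [174.991, -600, 231.313] pointing down, gripper open.
Joint ranges: [-3.12, 3.12], [-0.85, 1.88], [-1.08, 1.24], [-1.95, 2.15], [-1.57, 1.53], [-3.14, 3.14]. Speed limits (rad/s): [2.57, 2.57, 3.14, 3.14, 3.14, 3.14].

INTERFACE

Orientations are given as a unit quaternion [x, y, z, w].
In Python, from rig import get_state, cams, bot gives the robot as it stands.
- The arm moves only by the tool apply_moves, never from a script. Its argument "motion" is text: rows parted by semicolons, each of 7 numbers parted by spaces: the shift along the tool's x, y, z in cm, then the turn, a rotation vector about the tool's x, y, z in degrees, then the finger opening in cm, from 0 to 8.54. A call has 1 to 12 rows; each row is the pose to reach, as a shift and turn from the pose commanded when the call began, along the tool's axes at that moment; what a row does not reach only later rows make up. A row lasts 1/12 s, in which the tool goes at most 41.7 mm and 7.16 degrees, less where a joint would pass 70% of its speed; a pose out of reach is approached as far as the arm can. A call with a gripper value outside its range is refused whole. The fingers move at their own pace and stop on an object; "grip_force" is the grip in N (left out, the last holds). Time passes only in rows, so rows that repeat a pose let the fingers close. It gives the time, the measured TCP pose, the force, the opening and the grip force at its end, in the units of the state.
- get_state(): the state, without advancing time (a new reading comes with each control period).
- cams.camera(name): name is "scene" or "top"; returns (picture, depth): 420x560x3 uint8, red, green, blue; 420x560 float32, mm along the optical axis (not along the pixel's ray), 0 where there is no reading.
- cams.get_calibration(name): a dict with "fx", "fy", "cx", "cy" (pixels), "k1" (the pictures are not rectified: a ray, as slopes to the right and down, at radius r is drawn at 1 + k1 r^2 times it, then the intrinsics apply), "R" (3x3) and "t" (3): a world point X has camera coordinates R X + t. Camera axes: x right, y down, z forward; pixel columns grow to the right and rows downward; lengths in mm; the calibration is good to about 2 mm. A picture is of the moment at which its call begins. get_calibration takes no time and is no camera call.
- bot.close_job(): hands the job in; it is judged then, once.
Trained networks look in the newest picture that a camera, given by its name, has taken for a name from the list of things; names that differ only in an ending like _2 or _b are one class to them, and where a whole thing is asked for, a point or a joint stands for the part that bears it (a point fixed in the world has none). Each returns a list of dicts, best first, with "conf" (0 to 1); they miss things now and then, are a little off and sometimes report something else, mostly with a low value. They report only what shows in the picture. A call takes as long as a camera call.
- cams.trace(camera, name): "pixels" (420x560 bool, what is visible of it) and "point" ([column, row] in pixels, amid what is visible of it).
The state is a dict: "time": time; "qpos": joint angles; "dq": joint speeds; "effort": joint torques, N m; "eef_pos": TCP position; "ee_rot": TCP orientation; "force": force on the tool from outside, world axes, zero at the start; "moment": the same for the moment, N m; "gripper_width": finger opening in mm; "finger_force": force on a finger pad.
Only numpy, scipy, OpenCV 4.12 (cv2) and the standard library are available. Lean on these libraries where they do the work, as an engineer would, in place of code of your own. Each camera call takes 0.05 s, during which the arm holds its last target. There are 200 camera calls.

TASK

One of the three steak knives has gummed fast in the slanted knife block; they look alike, and only the pull it takes to move one tells which. Draw the stuck knife out and lay it flat on its side on the chopping board next to the block to be cleaned, set down and not dropped, with its blade and handle over the board. Never take the clean knives out: if you tug one a little way, push it fully home again, and leave the garlic, the mug and the shaker standing where they are.

Things in the scene. Friction and masses are not known exactly. Their poses are not given: they have to be found in the camera images.
- knife_a_handle (a point): One of three steak knives that look alike: black handle 96 long, 20 wide, 14 thick, 9 mm steel bolster, blade 112 long, 18 wide, 2.4 thick; 50 to 100 g. Point: middle of the handle, 50 mm from its butt, 55 from the blade's heel. x runs along the knife to the tip, y across its 20 mm width, z square to its flat. Starts home: bolster on the block, x 45 degrees down and away from the robot, y level.
- knife_a_tip (a point): The tip of knife_a's blade, 167 mm along the knife's x from the middle of its handle; same axes.
- knife_b_handle (a point): Middle of the handle of the second knife, in all ways like knife_a (any of the three may be the stuck one, in any slot). The stuck knife needs about 10 to 20 N along the slot to start and for its first 25 mm, later as little as a clean one. It is drawn along its own -x and is clear of the block after 115 mm.
- knife_b_tip (a point): The tip of knife_b's blade, 167 mm along the knife's x from the middle of its handle; same axes.
- knife_c_handle (a point): Middle of the handle of the third knife, in all ways like knife_a. A clean knife slides in its slot with about 1 to 5 N; a weak spring grips its blade, so it stays where it is left and needs that small push to go home again, where its bolster stops hard on the block.
- knife_c_tip (a point): The tip of knife_c's blade, 167 mm along the knife's x from the middle of its handle; same axes.
- knife_block: Slanted wooden knife block, 160 wide, 141 tall, fixed. Origin: middle of its underside; z up, x away from the robot's side. Three slots side by side, 56 mm apart along y, 22 wide (y), 6 thick, run down and to +x at 45 degrees from mouths at x = -35, z = 110 mm in a sloping face square to them. Handles stick out of it towards the robot with 36 mm between neighbours: fingers do not fit wide open.
- board: Wooden chopping board, 240 (its x) by 340 (its y) by 22 mm thick, fixed, just left of the block (not the other board farther left); its y (long side) within 6 degrees of the line from the robot outwards (world x). Origin: middle of its underside, z up; the top is 22 mm above it. Its side nearest the block is free.
- garlic_mid (a point): Garlic bulb, 60 mm wide and 59 tall, on the far left part of the board: the point half-way up. It stays there.
- cup_mid (a point): White mug, 82 wide, 112 over its handle, 94 tall, standing in front of the block to the right: the point half-way up. It stays there.
- shaker_mid (a point): Small shaker with grey top, 44 wide, 90 tall, standing in front of the block near the board: the point half-way up. It stays there.

How it is judged:
By the outcome, as a careful person would: the job done as asked, in the order asked, and still so for the second after the job is handed in, with the robot touching nothing.
It also fails if it takes over 61 s, if anything falls off the work surface, if the arm or the gripper's body presses on something with over 40 N, if the wrist force passes 120 N, or if a joint passes its speed limit or range.

## Working session

There is one attempt and no reset: what is moved stays moved. The work goes in short steps, Python scripts to look and compute and a tool call to move; the robot and the scene stay as the last step left them, time stands still between calls to the robot, and variables do not carry over. Pictures are saved under pics/ and viewed, at most 10 in all, crops included, and the job is handed in when it is done.

Besides the shell and the picture viewer there is one more tool, called after ">>>" by a JSON object that holds its "op" and its "data". apply_moves: Moves the arm, as the interface text tells. Its arguments: {"type":"object","properties":{"motion":{"type":"string"},"grip_force":{"type":"number"}},"required":["motion"]}

```bash
mkdir -p pics; ls
cat > h.py <<'E'
import numpy as np, cv2
from rig import get_state, cams, bot
def ray(c,px):
    k=cams.get_calibration(c); d=np.array([(px[0]-k["cx"])/k["fx"],(px[1]-k["cy"])/k["fy"]]); u=d.copy()
    for _ in range(20): u=d/(1+k["k1"]*(u@u))
    R=np.array(k["R"]);t=np.array(k["t"])
    return -R.T@t, R.T@np.array([u[0],u[1],1.])
def pt(c,px,depth):
    o,d=ray(c,px); return o+d*depth
def proj(c,X):
    k=cams.get_calibration(c); p=np.array(k["R"])@np.array(X)+np.array(k["t"]); u=p[:2]/p[2]; u=u*(1+k["k1"]*(u@u))
    return u*[k["fx"],k["fy"]]+[k["cx"],k["cy"]]
def cloud(c,mask,dep):
    r,cc=np.where(mask&(dep>0)); return np.array([pt(c,(x,y),dep[y,x]) for x,y in zip(cc,r)])
E
cat > a.py <<'E'
from h import *
for c in("scene","top"):
    im,dep=cams.camera(c); cv2.imwrite(f"pics/{c}0.png",im[:,:,::-1]); np.save(f"{c}0.npy",dep)
    for n in["knife_a_handle","knife_block","board","garlic_mid","cup_mid","shaker_mid"]:
        for d in cams.trace(c,n)[:4]:
            P=cloud(c,d["pixels"],dep)
            print(c,n,round(d["conf"],2),np.round(d["point"]),d["pixels"].sum(), *(np.round(np.percentile(P,q,axis=0)) for q in(3,50,97)) if len(P) else "")
s=get_state(); print(s)
E
python3 a.py
```

```text
pics
scene knife_a_handle 0.83 [348. 190.] 246 [478. 120. 112.] [510. 134. 152.] [548. 141. 184.]Traceback (most recent call last):
  File "a.py", line 6, in <module>
    P=cloud(c,d["pixels"],dep)
  File "h.py", line 14, in cloud
    r,cc=np.where(mask&(dep>0)); return np.array([pt(c,(x,y),dep[y,x]) for x,y in zip(cc,r)])
                                                  ~~^^^^^^^^^^^^^^^^^^
  File "h.py", line 9, in pt
    o,d=ray(c,px); return o+d*depth
        ~~~^^^^^^
  File "h.py", line 4, in ray
    k=cams.get_calibration(c); d=np.array([(px[0]-k["cx"])/k["fx"],(px[1]-k["cy"])/k["fy"]]); u=d.copy()
ValueError: time passes only in moves, steps and waits
```

```bash
sed -i 's/k=cams.get_calibration(c)/k=K(c)/; 2a import functools\nK=functools.lru_cache(None)(lambda c: cams.get_calibration(c))' h.py; python3 a.py
```

```text
scene knife_a_handle 0.71 [348. 190.] 309 [478.  63.  98.] [515. 132. 148.] [560. 142. 184.]
scene knife_block 0.62 [322. 204.] 3340 [529.  15.   7.] [578. 152.  87.] [659. 175. 139.]
scene board 0.84 [254. 297.] 14568 [349. 286.   9.] [477. 410.  20.] [672. 517.  23.]
scene garlic_mid 0.74 [198. 273.] 554 [570. 449.  38.] [585. 475.  57.] [609. 494.  73.]
scene cup_mid 0.61 [390. 222.] 1511 [406. -12.   9.] [437.  48.  62.] [481.  66.  92.]
scene shaker_mid 0.92 [354. 252.] 723 [423. 123.  -1.] [436. 186.  44.] [493. 196.  88.]
scene shaker_mid 0.74 [366. 175.] 148 [487.  25. 127.] [502.  74. 171.] [559.  83. 186.]
top knife_a_handle 0.91 [326. 224.] 343 [482. 113.  97.] [518. 127. 154.] [558. 140. 185.]
top knife_block 0.74 [343. 184.] 3804 [541.  14.  63.] [607.  93. 111.] [680. 168. 139.]
top knife_block 0.17 [302. 258.] 244 [429. 160.   1.] [447. 179.  81.] [465. 195.  89.]
top board 0.65 [221. 231.] 12329 [361. 285.  16.] [512. 395.  20.] [680. 513.  24.]
top board 0.65 [369. 259.] 1197 [413. -15.   3.] [451.  13.  25.] [491.  65.  94.]
top board 0.46 [353. 220.] 318 [492.  61.
[... 392 characters left out ...]
 0.85, 'qpos': array([-1.39039749e+00,  2.76353465e-01, -2.63542982e-02,  1.26802464e+00,
        2.40886033e-05,  1.46736072e+00]), 'dq': array([ 5.41161124e-04, -6.84079961e-05,  3.31304222e-04,  7.54173522e-04,
        7.40141601e-04, -1.76665574e-05]), 'effort': array([-4.80430226e-04, -4.45454872e+01,  2.95560694e+01,  4.93201496e-04,
       -2.08217017e-05, -7.04829432e-06]), 'eef_pos': array([ 175.00226689, -600.01216869,  231.36379703]), 'ee_rot': array([9.89946641e-01, 1.41441319e-01, 1.32650438e-05, 3.14753078e-05]), 'force': array([0.07457695, 0.53060011, 0.61420203]), 'moment': array([ 0.01360859, -0.02935267, -0.03388905]), 'finger_force': 0.0, 'gripper_width': 85.5911556444982}
```

View pics/scene0.png

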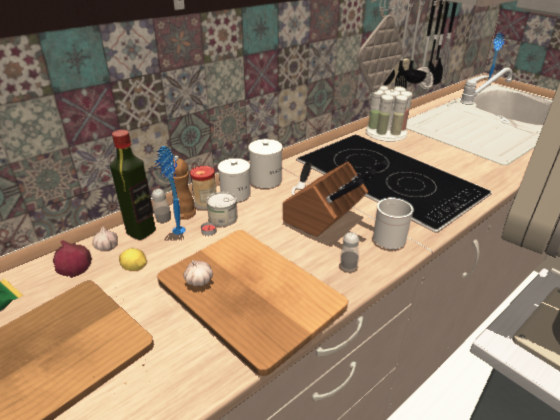

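View pics/top0.png

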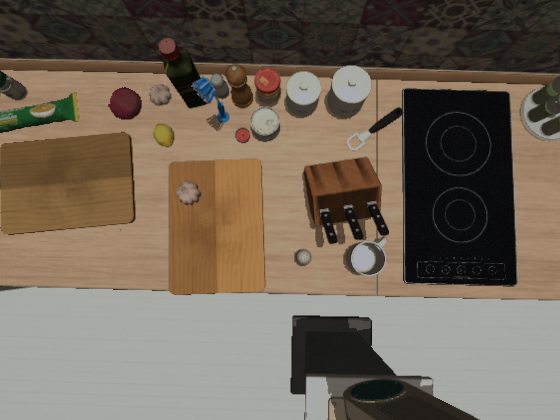

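```bash
cat > b.py <<'E'
from h import *
k=K
for c in("scene","top"):
    im,dep=cams.camera(c)
    m=np.zeros(dep.shape,bool)
    if c=="top": m[200:245,312:392]=1
    else: m[160:215,320:385]=1
    r,cc=np.where(m&(dep>0)&(im.max(2)<75)); P=np.array([pt(c,(x,y),dep[y,x]) for x,y in zip(cc,r)])
    ok=(P[:,2]>90)&(P[:,2]<215)&(P[:,0]<600); P=P[ok]
    # separate by line y - slope
    lab=cv2.kmeans(np.float32(P[:,1:2]+0.12*P[:,:1]),3,None,(3,100,.1),10,0)[1].ravel()
    for i in range(3):
        Q=P[lab==i]; m0=np.median(Q,0); Q=Q[np.linalg.norm(Q-m0,axis=1)<75]
        u,s,v=np.linalg.svd(Q-Q.mean(0),full_matrices=0); d=v[0]*np.sign(v[0][0]); tt=(Q-Q.mean(0))@d
        print(c,len(Q),np.round(Q.mean(0),1),np.round(d,3),"yaw",np.round(np.degrees(np.arctan2(d[1],d[0])),1),np.round(np.percentile(tt,[1,99]),1),np.round(np.sqrt(s**2/len(Q)),1), "zmax",Q[:,2].max().round())
    b=[d for d in cams.trace(c,"board") if d["pixels"].sum()>8000][0]["pixels"]
    Q=cloud(c,b,dep); Q=Q[(Q[:,2]>17)&(Q[:,2]<28)]; r=cv2.minAreaRect(np.float32(Q[:,:2])); print("board",np.median(Q[:,2]).round(1),np.round(cv2.boxPoints(r)).tolist(),r)
    b=[d for d in cams.trace(c,"knife_block")][0]["pixels"]
    Q=cloud(c,b,dep); Q=Q[(Q[:,2]>132)&(Q[:,2]<146)]; r=cv2.minAreaRect(np.float32(Q[:,:2])); print("blocktop",r)
    np.save(c+"P.npy",P)
E
python3 b.py
```

```text
scene 106 [520.9  20.2 164.2] [ 0.743  0.123 -0.658] yaw 9.4 [-29.8  63.6] [26.   3.9  2.5] zmax 188.0
scene 254 [509.4 131.2 151.4] [ 0.657  0.088 -0.749] yaw 7.6 [-45.4  62.8] [32.3  6.4  4.5] zmax 187.0
scene 142 [507.8  73.6 166.3] [ 0.74   0.181 -0.647] yaw 13.7 [-27.1  61.5] [25.3  4.7  3.5] zmax 188.0
board 20.6 [[339.0, 507.0], [356.0, 265.0], [697.0, 289.0], [680.0, 531.0]] ((517.91796875, 397.8970947265625), (341.4821472167969, 242.47706604003906), 4.0460205078125)
blocktop ((595.69873046875, 86.20014953613281), (23.837392807006836, 160.24192810058594), 10.69371223449707)
top 370 [542.2  20.9 145.1] [ 0.619  0.193 -0.761] yaw 17.3 [-56.6  53.9] [37.7  8.2  5.5] zmax 188.0
top 463 [548.1  70.4 130.5] [ 0.654 -0.045 -0.755] yaw -3.9 [-69.9  35.7] [34.7 13.3  9.4] zmax 184.0
top 532 [548.9 124.2 126.3] [ 0.723 -0.118 -0.68 ] yaw -9.3 [-70.3  27.3] [29.5 15.7 11.6] zmax 177.0
board 20.2 [[343.0, 508.0], [359.0, 268.0], [699.0, 290.0], [683.0, 530.0]] ((521.0220947265625, 398.90203857421875), (340.66351318359375, 240.79537963867188), 3.7593421936035156)
blocktop ((575.8536987304688, 80.2923355102539), (76.3145980834961, 158.0203399658203), 12.569520950317383)
```

```bash
cat > c.py <<'E'
from h import *
from scipy.optimize import least_squares
def hs(p):
    c,s=np.cos(p[2]),np.sin(p[2]); R=np.array([[c,-s,0],[s,c,0],[0,0,1]])
    return R,[R@np.array([-73.9,k*56,148.9])+[p[0],p[1],0] for k in(1,0,-1)]
q=np.sqrt(.5); A=np.array([[q,0,-q],[0,1,0],[q,0,q]]) # rows: x,y,z of knife in block frame
def res(p,P):
    R,H=hs(p); D=[]
    for h in H:
        L=np.abs((P-h)@R@A.T)-np.array([50,10,7]); D.append(np.linalg.norm(np.maximum(L,0),axis=1)+np.minimum(L.max(1),0))
    D=np.array(D); return D[np.abs(D).argmin(0),np.arange(len(P))]
PP=[np.load(c+"P.npy") for c in("scene","top")]; PP.append(np.vstack(PP))
for P in PP:
    P=P[P[:,2]>122]
    r=least_squares(res,[590,90,.19],args=(P,),loss="soft_l1",f_scale=2,x_scale=[1,1,.01])
    e=res(r.x,P); print(len(P),np.round(r.x,3),np.degrees(r.x[2]).round(1),"abs",np.median(abs(e)).round(2),[h.round(1).tolist() for h in hs(r.x)[1]])
np.save("blk.npy",r.x)
E
python3 c.py
```

```text
470 [5.96571e+02 8.21780e+01 1.74000e-01] 10.0 abs 0.91 [[514.1, 124.5, 148.9], [523.8, 69.4, 148.9], [533.5, 14.2, 148.9]]
895 [6.08014e+02 7.33070e+01 2.30000e-02] 1.3 abs 2.17 [[532.9, 127.6, 148.9], [534.1, 71.6, 148.9], [535.4, 15.6, 148.9]]
1365 [5.98492e+02 8.21440e+01 1.68000e-01] 9.6 abs 1.06 [[516.3, 125.0, 148.9], [525.6, 69.8, 148.9], [535.0, 14.6, 148.9]]
```

```bash
sed -i 's/P=P\[P\[:,2\]>122\]/P=P[(P[:,2]>143)]/' c.py; python3 c.py
```

```text
372 [5.96969e+02 8.18390e+01 1.70000e-01] 9.7 abs 0.9 [[514.7, 124.6, 148.9], [524.1, 69.4, 148.9], [533.6, 14.2, 148.9]]
593 [5.98024e+02 8.31810e+01 1.81000e-01] 10.4 abs 0.84 [[515.2, 124.9, 148.9], [525.3, 69.9, 148.9], [535.4, 14.8, 148.9]]
965 [5.97829e+02 8.29260e+01 1.80000e-01] 10.3 abs 0.89 [[515.1, 124.8, 148.9], [525.1, 69.7, 148.9], [535.1, 14.6, 148.9]]
```

```bash
cat >> h.py <<'E'
from scipy.spatial.transform import Rotation as Ro
p=np.load("blk.npy"); psi=.178; q=np.sqrt(.5); c_,s_=np.cos(psi),np.sin(psi)
kx=np.array([q*c_,q*s_,-q]); ky=np.array([-s_,c_,0]); kz=np.array([q*c_,q*s_,q])
H=dict(a=np.array([515.,124.7,148.9]),b=np.array([524.9,69.6,148.9]),c=np.array([534.8,14.5,148.9]))
def Rt(z,y): z=z/np.linalg.norm(z); return np.array([np.cross(y,z),y,z]).T
RG=Rt(-kz,-ky); RD=Rt(np.array([0,0,-1.]),-ky)
def rel(*targets):
    s=get_state(); R0=Ro.from_quat(s["ee_rot"]); p0=s["eef_pos"]
    for T,R in targets:
        d=R0.inv().apply(np.array(T)-p0)/10; w=(R0.inv()*Ro.from_matrix(R)).as_rotvec(degrees=True)
        print(np.round(d,2),np.round(w,1))
def now():
    s=get_state(); f=s["force"]; print("t",round(s["time"],2),"pos",s["eef_pos"].round(1),"kn f",np.round([f@kx,f@ky,f@kz],1),"w",round(s["gripper_width"],1),"ff",s["finger_force"],"q",np.round(s["qpos"],2))
E
python3 - <<'E'
from h import *
g=H["c"]-20*kx-6*kz
rel(([480,-150,330],RD),(g+120*kz,RG),(g,RG))
E
```

```text
[ 41.88 -34.66  -9.87] [-0.   0.   6.1]
[ 58.36 -48.22  -1.24] [  2.4 -45.    5.7]
[ 49.92 -49.11   7.25] [  2.4 -45.    5.7]
```

>>> {"op": "apply_moves", "data": {"motion": "41.9 -34.7 -9.9 0 0 6 3.8;41.9 -34.7 -9.9 0 0 6 3.8;41.9 -34.7 -9.9 0 0 6 3.8;41.9 -34.7 -9.9 0 0 6 3.8;41.9 -34.7 -9.9 0 0 6 3.8;41.9 -34.7 -9.9 0 0 6 3.8;41.9 -34.7 -9.9 0 0 6 3.8;41.9 -34.7 -9.9 0 0 6 3.8;41.9 -34.7 -9.9 0 0 6 3.8;41.9 -34.7 -9.9 0 0 6 3.8;58.4 -48.2 -5 2.4 -45 5.7 3.8;58.4 -48.2 -5 2.4 -45 5.7 3.8", "grip_force": 60}}

```text
time: 2.15
eef_pos: [452.0, -191.3, 303.5]
ee_rot: [0.988, 0.087, -0.124, 0.014]
force: [0.8, -1.2, -0.2]
gripper_width: 37.8
finger_force: 0.0
```

Run:
```python
from h import *
now()
g=H["c"]-20*kx-6*kz
rel((g+100*kz,RG),(g+60*kz,RG),(g,RG))
```

```text
t 2.15 pos [ 452.  -191.3  303.5] kn f [ 0.5 -1.3  0.2] w 37.8 ff 0.0 q [-0.44  0.16 -0.05  1.57 -0.15  2.54]
[ 18.27 -18.85   2.85] [  0.3 -30.7  -0.2]
[ 16.23 -18.87   6.29] [  0.3 -30.7  -0.2]
[ 13.16 -18.89  11.45] [  0.3 -30.7  -0.2]
```

>>> {"op": "apply_moves", "data": {"motion": "18.3 -18.9 2.8 0.3 -30.7 -0.2 3.8;18.3 -18.9 2.8 0.3 -30.7 -0.2 3.8;18.3 -18.9 2.8 0.3 -30.7 -0.2 3.8;18.3 -18.9 2.8 0.3 -30.7 -0.2 3.8;18.3 -18.9 2.8 0.3 -30.7 -0.2 3.8;18.3 -18.9 2.8 0.3 -30.7 -0.2 3.8;18.3 -18.9 2.8 0.3 -30.7 -0.2 3.8;18.3 -18.9 2.8 0.3 -30.7 -0.2 3.8;18.3 -18.9 2.8 0.3 -30.7 -0.2 3.8;16.2 -18.9 6.3 0.3 -30.7 -0.2 3.8;16.2 -18.9 6.3 0.3 -30.7 -0.2 3.8"}}

```text
time: 3.07
eef_pos: [545.2, 17.9, 193.8]
ee_rot: [0.915, 0.084, -0.393, 0.03]
force: [-1.6, 1.1, -4.6]
gripper_width: 37.6
finger_force: 0.0
```

Run:
```python
from h import *
now()
g=H["c"]-20*kx-6*kz
rel((g+60*kz,RG),(g,RG))
im,dep=cams.camera("scene"); a=im[120:270,300:450]; im2,_=cams.camera("top"); b=im2[150:300,290:440]
cv2.imwrite("pics/p1.png",np.hstack([cv2.resize(x,(400,400),interpolation=2) for x in(a,b)])[:,:,::-1])
```

```text
t 3.07 pos [545.2  17.9 193.8] kn f [ 2.3  1.3 -4.2] w 37.6 ff 0.0 q [-0.02  0.73  0.34  1.99 -0.13  3.  ]
[ 0.37  0.14 -1.47] [-0.5  1.4  0.4]
[0.52 0.19 4.53] [-0.5  1.4  0.4]
```

View pics/p1.png

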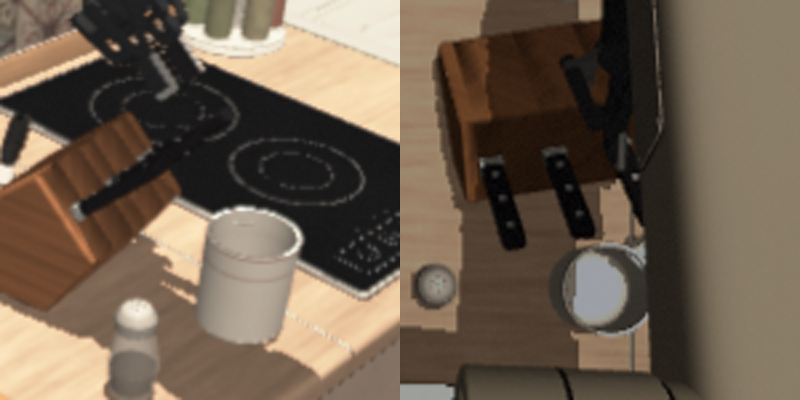

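>>> {"op": "apply_moves", "data": {"motion": "0.4 0.1 -4 0 0 -86 3.8;0.4 0.1 -4 0 0 -86 3.8;0.4 0.1 -4 0 0 -86 3.8;0.4 0.1 -4 0 0 -86 3.8;0.4 0.1 -4 0 0 -86 3.8;0.4 0.1 -4 0 0 -86 3.8;0.4 0.1 -4 0 0 -86 3.8;0.4 0.1 -4 0 0 -86 3.8;0.4 0.1 -4 0 0 -86 3.8;0.4 0.1 -4 0 0 -86 3.8;0.4 0.1 -4 0 0 -86 3.8;0.4 0.1 -4 0 0 -86 3.8"}}

```text
time: 4.17
eef_pos: [590.1, 22.3, 227.3]
ee_rot: [0.615, 0.691, -0.298, -0.236]
force: [0.1, 0.5, 0.5]
gripper_width: 37.8
finger_force: 0.0
```

```bash
sed -i 's/^RG=.*/RG=Rt(-kz,ky); RD=Rt(np.array([0,0,-1.]),ky)/' h.py
python3 - <<'E'
from h import *
now()
g=H["c"]-20*kx-6*kz
rel((g+60*kz,RG),(g,RG))
E
```

```text
t 4.17 pos [590.1  22.3 227.3] kn f [-0.3  0.5  0.5] w 37.8 ff 0.0 q [-0.01  0.78  0.52  2.08 -0.13  1.5 ]
[ 0.17 -0.44  4.09] [  0.5   0.1 -93.5]
[ 0.15 -0.48 10.09] [  0.5   0.1 -93.5]
```

>>> {"op": "apply_moves", "data": {"motion": "0.2 -0.4 3.1 0.5 0.1 -93.5 3.8;0.2 -0.4 3.1 0.5 0.1 -93.5 3.8;0.2 -0.4 3.1 0.5 0.1 -93.5 3.8;0.2 -0.4 3.1 0.5 0.1 -93.5 3.8;0.2 -0.4 3.1 0.5 0.1 -93.5 3.8;0.2 -0.4 3.1 0.5 0.1 -93.5 3.8;0.2 -0.4 3.1 0.5 0.1 -93.5 3.8;0.2 -0.4 3.1 0.5 0.1 -93.5 3.8;0.2 -0.4 3.1 0.5 0.1 -93.5 3.8;0.2 -0.4 3.1 0.5 0.1 -93.5 3.8;0.2 -0.4 4.1 0.5 0.1 -93.5 3.8;0.2 -0.4 4.1 0.5 0.1 -93.5 3.8"}}

```text
time: 5.17
eef_pos: [558.0, 19.0, 200.2]
ee_rot: [-0.021, 0.923, -0.059, -0.379]
force: [0.8, -0.1, -0.4]
gripper_width: 38.0
finger_force: 0.0
```

Run:
```python
from h import *
now()
g=H["c"]-20*kx-6*kz
rel((g+30*kz,RG),(g,RG))
```

```text
t 5.17 pos [558.   19.  200.2] kn f [ 0.8 -0.2  0.3] w 38.0 ff 0.0 q [-0.01  0.74  0.38  1.99 -0.13 -0.  ]
[ 0.04 -0.04  2.9 ] [ 0.  -0.1 -7.6]
[ 0.03 -0.04  5.9 ] [ 0.  -0.1 -7.6]
```

>>> {"op": "apply_moves", "data": {"motion": "0 0 1.5 0 -0.1 -7.6 3.8;0 0 2.9 0 -0.1 -7.6 3.8;0 0 4.4 0 -0.1 -7.6 3.8;0 0 5.3 0 -0.1 -7.6 3.8;0 0 5.9 0 -0.1 -7.6 3.8;0 0 5.9 0 -0.1 -7.6 3.8;0 0 5.9 0 -0.1 -7.6 1;0 0 5.9 0 -0.1 -7.6 1;0 0 5.9 0 -0.1 -7.6 1;0 0 5.9 0 -0.1 -7.6 1;0 0 5.9 0 -0.1 -7.6 1;0 0 5.9 0 -0.1 -7.6 1", "grip_force": 60}}

```text
time: 6.17
eef_pos: [515.8, 12.6, 157.3]
ee_rot: [-0.08, 0.92, -0.035, -0.383]
force: [1.1, -2.6, 3.6]
gripper_width: 18.1
finger_force: 63.1
```

Run:
```python
from h import *
now(); s=get_state(); print(s["force"],s["moment"])
g=H["c"]-20*kx-6*kz
rel((g,RG),(g-5*kx,RG))
```

```text
t 6.17 pos [515.8  12.6 157.3] kn f [-2.1 -2.7  2.9] w 18.1 ff 63.097028732299805 q [-0.02  0.69  0.21  1.86 -0.14 -0.14]
[ 1.09342905 -2.58360104  3.55158435] [-0.35246865 -0.57973859  0.20606107]
[ 0.06 -0.15 -0.16] [-0.1 -0.2 -0.2]
[ 0.56 -0.16 -0.16] [-0.1 -0.2 -0.2]
```

>>> {"op": "apply_moves", "data": {"motion": "0.1 0 0 0 0 0 1;0.2 0 0 0 0 0 1;0.3 0 0 0 0 0 1;0.4 0 0 0 0 0 1;0.5 0 0 0 0 0 1"}}

```text
time: 6.58
eef_pos: [513.6, 12.9, 158.9]
ee_rot: [-0.08, 0.921, -0.035, -0.381]
force: [6.1, 0.0, -2.1]
gripper_width: 18.2
finger_force: 63.0
```

Run:
```python
from h import *
now()
```

```text
t 6.58 pos [513.6  12.9 158.9] kn f [ 5.7 -1.   2.8] w 18.2 ff 63.02404046058655 q [-0.02  0.68  0.2   1.86 -0.14 -0.14]
```

>>> {"op": "apply_moves", "data": {"motion": "0.15 0 0 0 0 0 1;0.3 0 0 0 0 0 1;0.4 0 0 0 0 0 1;0.5 0 0 0 0 0 1"}}

```text
time: 6.92
eef_pos: [510.0, 12.5, 162.4]
ee_rot: [-0.08, 0.92, -0.034, -0.381]
force: [6.6, -0.4, -1.4]
gripper_width: 18.3
finger_force: 63.0
```

Run:
```python
from h import *
now()
```

```text
t 6.92 pos [510.   12.5 162.4] kn f [ 5.6 -1.5  3.6] w 18.3 ff 62.996113300323486 q [-0.02  0.68  0.19  1.86 -0.14 -0.14]
```

>>> {"op": "apply_moves", "data": {"motion": "-0.3 0 0 0 0 0 1;-0.6 0 0 0 0 0 1;-0.9 0 0 0 0 0 1;-1.1 0 0 0 0 0 1;-1.2 0 0 0 0 0 1;-1.3 0 0 0 0 0 1;-1.3 0 0 0 0 0 1"}}

```text
time: 7.5
eef_pos: [515.4, 13.5, 157.1]
ee_rot: [-0.081, 0.918, -0.035, -0.386]
force: [-1.8, -0.5, 10.6]
gripper_width: 17.9
finger_force: 63.4
```

Run:
```python
from h import *
now()
```

```text
t 7.5 pos [515.4  13.5 157.1] kn f [-8.8 -0.2  6.2] w 17.9 ff 63.39818000793457 q [-0.02  0.7   0.21  1.87 -0.14 -0.14]
```

>>> {"op": "apply_moves", "data": {"motion": "0.2 0 0 0 0 0 3.8;0.3 0 0 0 0 0 3.8;0.3 0 -1 0 0 0 3.8;0.3 0 -3.2 0 0 0 3.8;0.3 2.8 -3.5 0 0 0 3.8;0.3 5.4 -3.5 0 0 0 3.8;0.3 5.6 -3.5 0 0 0 3.8;0.3 5.6 -3.5 0 0 0 3.8"}}

```text
time: 8.17
eef_pos: [529.1, 73.9, 180.6]
ee_rot: [-0.082, 0.919, -0.035, -0.384]
force: [-0.6, 0.5, 0.4]
gripper_width: 37.6
finger_force: 0.0
```

Run:
```python
from h import *
now()
g=H["b"]-20*kx-6*kz
rel((g,RG))
```

```text
t 8.17 pos [529.1  73.9 180.6] kn f [-0.7  0.6 -0. ] w 37.6 ff 0.0 q [ 0.06  0.71  0.29  1.94 -0.08 -0.08]
[ 0.08 -0.34  3.18] [-0.1 -0.4 -0.1]
```

>>> {"op": "apply_moves", "data": {"motion": "0.1 -0.3 1.5 0 0 0 3.8;0.1 -0.3 2.6 0 0 0 3.8;0.1 -0.3 3.2 0 0 0 3.8;0.1 -0.3 3.2 0 0 0 3.8;0.1 -0.3 3.2 0 0 0 1;0.1 -0.3 3.2 0 0 0 1;0.1 -0.3 3.2 0 0 0 1;0.1 -0.3 3.2 0 0 0 1;0.1 -0.3 3.2 0 0 0 1;0.1 -0.3 3.2 0 0 0 1"}}

```text
time: 9.0
eef_pos: [507.2, 65.7, 159.8]
ee_rot: [-0.081, 0.919, -0.035, -0.384]
force: [-1.5, 1.1, 2.1]
gripper_width: 18.1
finger_force: 61.7
```

Run:
```python
from h import *
now()
```

```text
t 9.0 pos [507.2  65.7 159.8] kn f [-2.4  1.4  0.5] w 18.1 ff 61.6755473613739 q [ 0.05  0.69  0.2   1.87 -0.09 -0.09]
```

>>> {"op": "apply_moves", "data": {"motion": "0.1 0 0 0 0 0 1;0.2 0 0 0 0 0 1;0.3 0 0 0 0 0 1;0.4 0 0 0 0 0 1;0.5 0 0 0 0 0 1"}}

```text
time: 9.42
eef_pos: [507.1, 65.7, 159.9]
ee_rot: [-0.08, 0.921, -0.034, -0.379]
force: [9.1, 5.2, -11.5]
gripper_width: 18.2
finger_force: 61.4
```

Run:
```python
from h import *
now()
```

```text
t 9.42 pos [507.1  65.7 159.9] kn f [15.1  3.5 -1.1] w 18.2 ff 61.43658757209778 q [ 0.05  0.68  0.19  1.86 -0.09 -0.09]
```

>>> {"op": "apply_moves", "data": {"motion": "0.3 0 0 0 0 0 1;0.6 0 0 0 0 0 1;0.9 0 0 0 0 0 1;1.2 0 0 0 0 0 1;1.5 0 0 0 0 0 1;1.8 0 0 0 0 0 1;2.1 0 0 0 0 0 1;2.4 0 0 0 0 0 1;2.7 0 0 0 0 0 1;3.0 0 0 0 0 0 1;3.3 0 0 0 0 0 1;3.6 0 0 0 0 0 1", "grip_force": 90}}

```text
time: 10.42
eef_pos: [480.1, 59.9, 187.3]
ee_rot: [-0.08, 0.92, -0.036, -0.382]
force: [1.8, 0.7, -2.8]
gripper_width: 17.5
finger_force: 92.6
```

Run:
```python
from h import *
now()
```

```text
t 10.42 pos [480.1  59.9 187.3] kn f [ 3.3  0.4 -0.6] w 17.5 ff 92.55335569381714 q [ 0.05  0.62  0.14  1.88 -0.09 -0.09]
```

>>> {"op": "apply_moves", "data": {"motion": "0.5 0 0 0 0 0 1;1.2 0 0 0 0 0 1;2 0 0 0 0 0 1;2.9 0 0 0 0 0 1;3.9 0 0 0 0 0 1;4.9 0 0 0 0 0 1;5.9 0 0 0 0 0 1;7 0 0 0 0 0 1;8.2 0 0 0 0 0 1;9.4 0 0 0 0 0 1;10.5 0 0 0 0 0 1;10.5 0 0 0 0 0 1"}}

```text
time: 11.42
eef_pos: [404.9, 47.5, 265.4]
ee_rot: [-0.08, 0.92, -0.035, -0.383]
force: [-0.7, 0.3, 0.3]
gripper_width: 17.6
finger_force: 92.5
```

Run:
```python
from h import *
now()
im,dep=cams.camera("scene"); a=im[120:270,300:450]; im2,_=cams.camera("top"); b=im2[150:300,290:440]
cv2.imwrite("pics/p2.png",np.hstack([cv2.resize(x,(400,400),interpolation=2) for x in(a,b)])[:,:,::-1])
s=get_state();R=Ro.from_quat(s["ee_rot"]).as_matrix();print(R.round(3))
```

```text
t 11.42 pos [404.9  47.5 265.4] kn f [-0.6  0.4 -0.3] w 17.6 ff 92.5446367263794 q [ 0.03  0.43  0.01  1.94 -0.1  -0.1 ]
[[-0.694 -0.175 -0.699]
 [-0.121  0.985 -0.126]
 [ 0.71  -0.003 -0.704]]
```

View pics/p2.png

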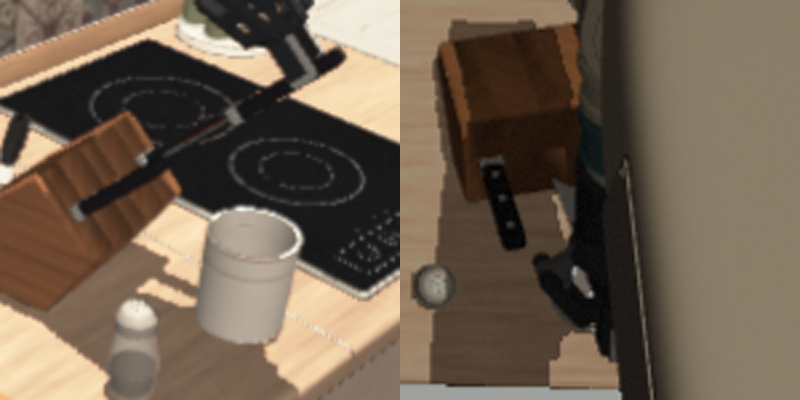

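```bash
cat > pl.py <<'E'
from h import *
now()
ph=np.radians(4); hx=np.array([np.cos(ph),np.sin(ph),0]); hy=np.array([-hx[1],hx[0],0]); RP=Rt(np.array([0,0,-1.]),hy)
T=np.array([435,340,0])-20*hx
rel(([405,48,340],RP),(T+[0,0,200],RP),(T+[0,0,60],RP),(T+[0,0,24],RP))
E
python3 pl.py
```

```text
t 11.52 pos [406.   47.7 263.5] kn f [ 0.8 -1.3 -0.9] w 17.3 ff 92.54429340362549 q [ 0.03  0.43  0.01  1.94 -0.1  -0.1 ]
[ 5.5   0.03 -5.32] [ -2.5 -45.2   5.7]
[-8.66 28.5   0.18] [ -2.5 -45.2   5.7]
[-18.6   28.54  10.04] [ -2.5 -45.2   5.7]
[-21.16  28.55  12.58] [ -2.5 -45.2   5.7]
```

>>> {"op": "apply_moves", "data": {"motion": "2.8 0 -2.7 -0.5 -7 1 1;5.5 0 -5.3 -1 -14 2 1;5.5 0 -5.3 -1.5 -21 3 1;3.5 4 -4.5 -2 -28 4 1;1.5 8 -3.7 -2 -35 5 1;-0.5 12 -3 -2.5 -42 5.5 1;-2.5 16 -2.2 -2.5 -45.2 5.7 1;-4.5 20 -1.5 -2.5 -45.2 5.7 1;-6.5 24 -0.6 -2.5 -45.2 5.7 1;-8 27.5 0 -2.5 -45.2 5.7 1;-8.7 28.5 0.2 -2.5 -45.2 5.7 1;-8.7 28.5 0.2 -2.5 -45.2 5.7 1"}}

```text
time: 12.52
eef_pos: [413.2, 342.0, 195.0]
ee_rot: [-0.037, 0.999, -0.001, -0.003]
force: [0.6, -0.8, -0.8]
gripper_width: 17.4
finger_force: 92.6
```

```bash
python3 pl.py;  python3 - <<'E'
from h import *
im,dep=cams.camera("scene"); a=im[120:400,150:430]; im2,_=cams.camera("top"); b=im2[100:320,150:370]
cv2.imwrite("pics/p3.png",np.hstack([cv2.resize(x,(400,400),interpolation=2) for x in(a,b)])[:,:,::-1])
E
```

```text
t 12.52 pos [413.2 342.  195. ] kn f [ 0.9 -0.8 -0.3] w 17.4 ff 92.5603723526001 q [ 0.57  0.15 -0.27  1.16  0.    0.5 ]
[  3.1  -29.27 -14.44] [-0.1 -0.4  0.3]
[-0.16 -0.35 -0.5 ] [-0.1 -0.4  0.3]
[-0.25 -0.33 13.5 ] [-0.1 -0.4  0.3]
[-0.27 -0.33 17.1 ] [-0.1 -0.4  0.3]
```

View pics/p3.png

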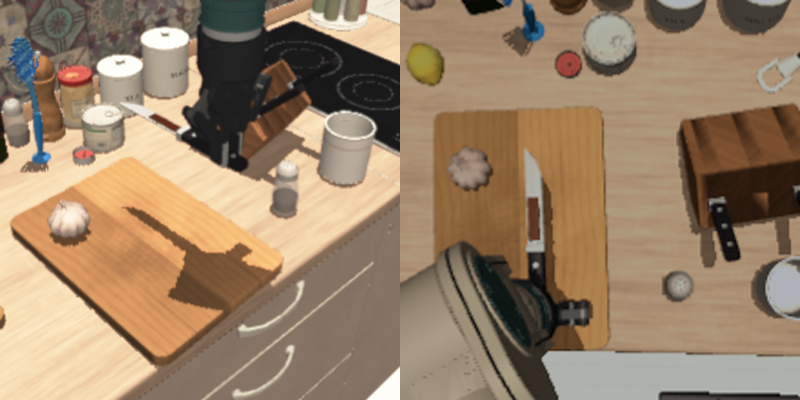

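>>> {"op": "apply_moves", "data": {"motion": "-0.2 -0.3 2 0 -0.4 0.3 1;-0.2 -0.3 5 0 -0.4 0.3 1;-0.2 -0.3 8 0 -0.4 0.3 1;-0.2 -0.3 11 0 -0.4 0.3 1;-0.2 -0.3 13 0 -0.4 0.3 1;-0.2 -0.3 14 0 -0.4 0.3 1;-0.2 -0.3 14 0 -0.4 0.3 1"}}

```text
time: 13.2
eef_pos: [415.6, 333.6, 57.2]
ee_rot: [-0.032, 1.0, -0.002, 0.001]
force: [-1.2, 0.1, -0.4]
gripper_width: 17.6
finger_force: 92.5
```

```bash
cat > z.py <<'E'
from h import *
im,dep=cams.camera("top"); s=get_state(); t=s["eef_pos"]; ph=np.radians(4); hx=np.array([np.cos(ph),np.sin(ph),0])
hy=np.array([-hx[1],hx[0],0])
rows,cols=np.mgrid[170:290,195:265]; P=cloud("top",np.pad(np.ones((120,70),bool),((170,130),(195,295))),dep)
D=P-t; X=D@hx; Y=D@hy
for a in range(30,200,12):
    m=(abs(X-a)<6)&(abs(Y)<5); print(a,m.sum(),P[m,2].max().round(1) if m.any() else "", np.median(P[m,2]).round(1) if m.any() else "")
print("board",np.median(P[(abs(Y+30)<8)&(X>60)&(X<160),2]))
E
python3 pl.py; python3 z.py
```

```text
t 13.2 pos [415.6 333.6  57.2] kn f [-0.6  0.3 -1.1] w 17.6 ff 92.49812722206116 q [ 0.56  0.27 -0.44  0.86 -0.    0.49]
[  2.81 -28.52 -28.19] [-0.2  0.1 -0.4]
[  0.     0.46 -14.28] [-0.2  0.1 -0.4]
[ 0.03  0.5  -0.28] [-0.2  0.1 -0.4]
[0.03 0.52 3.32] [-0.2  0.1 -0.4]
30 61 485.3 480.2
42 56 476.9 462.8
54 23 463.9 68.8
66 21 72.7 67.8
78 20 70.1 65.4
90 20 67.5 65.0
102 20 68.6 65.3
114 22 69.9 65.8
126 25 68.6 64.3
138 24 66.0 63.8
150 22 66.6 63.4
162 21 65.6 63.2
174 25 66.4 60.9
186 17 63.3 20.4
198 19 24.3 19.7
board 20.111906563378625
```

>>> {"op": "apply_moves", "data": {"motion": "0 0.3 1 0 -0.8 0 1;0 0.3 2 0 -1.5 0 1;0 0.3 2.8 0 -1.5 0 1;0 0.3 3.2 0 -1.5 0 1;0 0.3 3.3 0 -1.5 0 1;0 0.3 3.3 0 -1.5 0 1"}}

```text
time: 13.75
eef_pos: [417.8, 338.8, 26.8]
ee_rot: [-0.032, 0.999, 0.0, 0.016]
force: [-0.8, -0.8, -1.7]
gripper_width: 17.3
finger_force: 92.5
```

```bash
python3 z.py | sed -n '4,14p'; python3 pl.py
```

```text
66 20 42.3 40.3
78 20 42.8 39.2
90 20 43.2 37.6
102 20 42.0 37.8
114 20 43.1 38.3
126 20 41.6 39.0
138 20 39.7 36.9
150 19 41.6 37.0
162 18 41.1 37.9
174 20 40.7 36.1
186 19 38.3 19.8
t 13.8 pos [417.9 338.9  26.9] kn f [ 1.5  0.7 -0.2] w 17.1 ff 92.49356031417847 q [ 0.57  0.3  -0.47  0.77 -0.02  0.51]
[  2.12 -28.95 -31.39] [-0.   1.9 -0.3]
[ -0.29  -0.02 -17.31] [-0.   1.9 -0.3]
[ 0.18 -0.02 -3.31] [-0.   1.9 -0.3]
[ 0.3  -0.02  0.28] [-0.   1.9 -0.3]
```

>>> {"op": "apply_moves", "data": {"motion": "0 0 0.3 0 0 0 1;0 0 0.5 0 0 0 1;0 0 0.6 0 0 0 1;0 0 0.6 0 0 0 1"}}

```text
time: 14.13
eef_pos: [418.8, 339.4, 24.3]
ee_rot: [-0.032, 0.999, 0.001, 0.017]
force: [-5.8, -5.5, 24.3]
gripper_width: 17.4
finger_force: 95.9
```

```bash
python3 pl.py|head -1; python3 -c "
from h import *
s=get_state();print(s['force'],s['moment'])"
```

```text
t 14.13 pos [418.8 339.4  24.3] kn f [-22.   -4.4  12.4] w 17.4 ff 95.91678500175476 q [ 0.57  0.31 -0.47  0.76 -0.02  0.51]
[-5.84271902 -5.49042981 24.3210857 ] [-1.04954314  1.73799355  0.05093582]
```

```bash
python3 z.py | sed -n '3,16p'
python3 - <<'E'
from h import *
im,dep=cams.camera("scene"); a=im[200:380,180:380]
cv2.imwrite("pics/p4.png",cv2.resize(a,(660,594),interpolation=2)[:,:,::-1])
E
```

```text
54 19 38.1 35.4
66 17 39.4 35.8
78 19 37.2 33.7
90 20 35.1 32.7
102 22 35.5 32.1
114 21 34.9 32.7
126 18 36.9 33.2
138 20 32.8 30.4
150 19 33.6 31.1
162 19 33.1 30.3
174 19 33.6 29.5
186 18 26.8 20.0
198 18 23.8 20.4
board 20.31210547340811
```

View pics/p4.png

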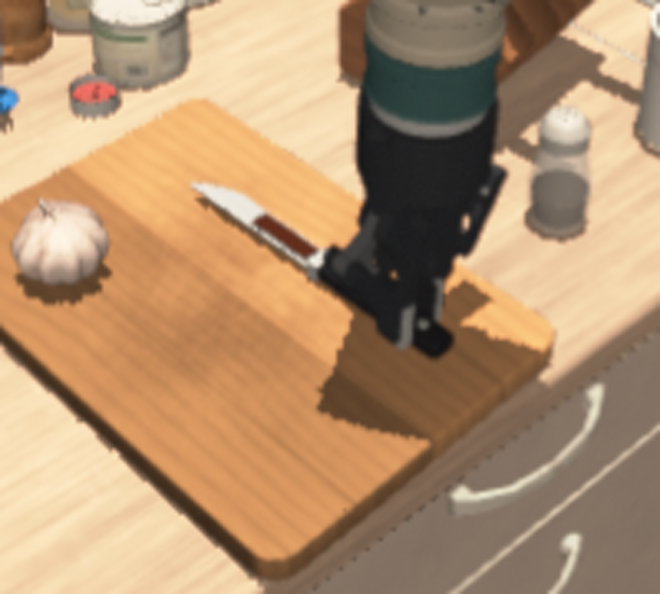

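>>> {"op": "apply_moves", "data": {"motion": "0 0 -0.2 0 0.8 0 1;0 0 -0.2 0 1.6 0 1;0 0 -0.2 0 2 0 1;0 0 -0.2 0 2 0 1", "grip_force": 40}}

```text
time: 14.57
eef_pos: [418.6, 339.5, 24.3]
ee_rot: [-0.032, 0.999, 0.0, -0.001]
force: [-3.0, -1.7, 13.8]
gripper_width: 17.4
finger_force: 94.4
```

```bash
python3 pl.py|head -2; python3 z.py | sed -n '3,16p'; python3 -c "
from h import *
s=get_state();print(s['force'],s['moment'])"
```

```text
t 14.57 pos [418.6 339.5  24.3] kn f [-12.1  -1.1   7.5] w 17.4 ff 94.36031699180603 q [ 0.56  0.32 -0.45  0.8   0.    0.5 ]
[  3.28 -28.98 -31.59] [ 0.  -0.1 -0.3]
54 19 435.1 36.8
66 19 37.3 35.0
78 20 37.2 34.3
90 20 35.5 32.0
102 20 34.7 32.0
114 17 35.4 31.6
126 22 34.4 32.5
138 20 32.9 29.8
150 18 34.1 30.1
162 19 33.3 29.9
174 17 32.8 29.0
186 18 26.2 19.5
198 20 23.4 20.4
board 19.94840353049517
[-2.22575605 -1.5612995  12.56677851] [-0.36164249  0.73681337  0.05056601]
```

>>> {"op": "apply_moves", "data": {"motion": "0 0 -0.1 0 0 0 1.7;0 0 -0.2 0 0 0 1.8;0 0 -0.2 0 0 0 2.0;0 0 -0.2 0 0 0 2.2;0 0 -0.2 0 0 0 2.6;0 0 -0.2 0 0 0 3.2;0 0 -0.2 0 0 0 3.8;0 0 -0.2 0 0 0 3.8", "grip_force": 20}}

```text
time: 15.28
eef_pos: [417.3, 338.6, 24.1]
ee_rot: [-0.032, 0.999, -0.0, -0.001]
force: [1.0, -0.5, 0.2]
gripper_width: 38.2
finger_force: 0.0
```

```bash
python3 pl.py|head -2; python3 z.py | sed -n '3,16p'; python3 -c "
from h import *
s=get_state();print(s['force'],s['moment'])"
```

```text
t 15.28 pos [417.3 338.6  24.1] kn f [ 0.5 -0.7  0.8] w 38.2 ff 0.0 q [ 0.56  0.32 -0.45  0.8   0.    0.5 ]
[  3.19 -28.94 -31.56] [-0.  -0.2 -0.3]
54 23 436.3 36.0
66 20 40.3 36.6
78 18 39.3 35.0
90 17 34.7 32.4
102 20 35.2 32.5
114 20 35.2 31.6
126 18 34.1 30.6
138 18 32.2 30.6
150 19 36.2 29.7
162 19 34.0 29.8
174 22 32.3 27.8
186 17 29.9 20.1
198 18 23.1 19.9
board 20.227151506488894
[ 0.23263856 -0.65194324  0.33794425] [-0.04771187  0.01037981 -0.03768067]
```

>>> {"op": "apply_moves", "data": {"motion": "0 0 -0.5 0 0 0 4.2;0 0 -1.5 0 0 0 4.2;0 0 -3 0 0 0 4.2;0 0 -6 0 0 0 4.2;0 0 -10 0 0 0 4.2;0 0 -14 0 0 0 4.2;0 0 -18 0 0 0 4.2;0 0 -22 0 0 0 4.2;2 -3 -24 0 0 0 4.2;2 -6 -24 0 0 0 4.2;2 -9 -24 0 0 0 4.2;2 -12 -24 0 0 0 4.2"}}

```text
time: 16.33
eef_pos: [405.8, 217.0, 266.5]
ee_rot: [-0.033, 0.999, 0.0, 0.0]
force: [1.1, 0.6, -0.7]
gripper_width: 41.9
finger_force: 0.0
```

Run:
```python
from h import *
now()
im,dep=cams.camera("scene"); a=im[120:370,160:430]; im2,dt=cams.camera("top"); b=im2[130:310,150:400]
cv2.imwrite("pics/p5.png",np.hstack([cv2.resize(x,(400,370),interpolation=2) for x in(a,b)])[:,:,::-1])
for n,d in(("garlic_mid",0),("cup_mid",0),("shaker_mid",0)):
    for r in cams.trace("top",n)[:1]: print(n,np.round(np.percentile(cloud("top",r["pixels"],dt),50,axis=0)))
```

```text
t 16.33 pos [405.8 217.  266.5] kn f [1.3 0.4 0.4] w 41.9 ff 0.0 q [ 0.35 -0.04 -0.31  1.3  -0.    0.28]
garlic_mid [597. 462.  61.]
cup_mid [451.  13.  22.]
shaker_mid [539.  20. 154.]
```

View pics/p5.png

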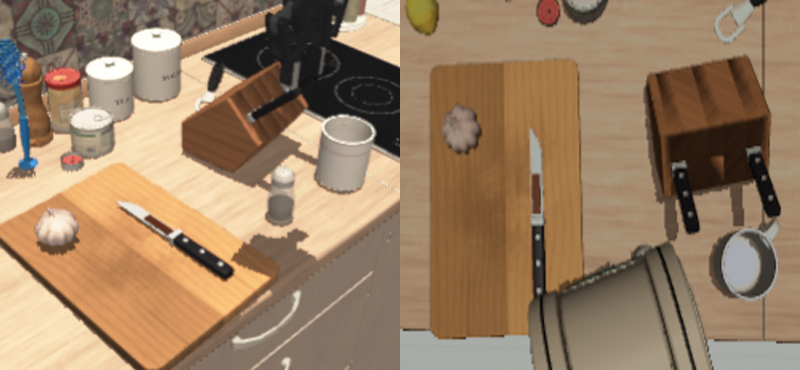

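Run:
```python
from h import *
from scipy.optimize import minimize_scalar
P0=np.load("topP.npy"); im,dep=cams.camera("top")
r,cc=np.where(np.pad(np.ones((50,85),bool),((200,170),(312,163)))&(dep>0)&(im.max(2)<75)); P1=np.array([pt("top",(x,y),dep[y,x]) for x,y in zip(cc,r)])
for k in "ac":
    for P in(P0,P1):
        D=P-H[k]; m=(abs(D@ky)<14)&(abs(D@kz)<14)&(P[:,2]<260); t=(D@kx)[m]; print(k,m.sum(),np.percentile(t,[0,1,3]).round(1))
```

```text
a 314 [-48.7 -48.3 -47.4]
a 313 [-49.5 -47.9 -47.4]
c 315 [-49.1 -47.6 -46.9]
c 315 [-48.3 -47.8 -46.9]
```

Both clean knives are fully home, so I'm handing the job in.

```bash
python3 -c "
from rig import bot
print(bot.close_job())"
```

```text
the job is handed in; nothing more can be done
None
```

The stuck knife was the middle one: it held against about 15 N, where the right-hand knife slid at about 6 N. It now lies flat on the chopping board. The right-hand knife is back fully home, the left one was never touched, and the garlic, mug and shaker were left alone. The job was handed in at about 16.5 s of the 61 s limit.

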